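Raise a sample canister's bail and carry it to the sample plate

ROBOT

A 6-joint arm with a two-finger parallel gripper is mounted at the origin on the work surface. World frame = base frame: x ahead of the robot, y to its left, z up, the work surface at z = 0. Lengths are in m, angles in rad, forces in N, time in s.
With the tool pointing down it reaches from about 0.35 to 0.975 m from the base axis. Payload 4.9 kg.
Tool frame: the origin (TCP) lies between the finger pads; the fingertips stand 19 mm ahead of it and the grasp point (between the pads) is the TCP; z points along the fingers, y is the line along which they close (so a half turn about z gives the same grasp; the last joint's range is limited). The gripper opens to 85 mm and grips with 20 to 120 N. Pads are 22 mm wide; open, the fingers measure 114 mm over their backs; the gripper's body (76 mm by 85 mm) begins 54 mm behind the grasp point. The pads swing forward as they close: fully open they stand 13 mm farther back than shut.
Start: joints at [1.148, 0.053, 1.613, -0, 1.476, -0.119], TCP at [0.187, 0.596, 0.25] pointing down, gripper open.
Joint ranges: [-3.01, 3.01], [-1.01, 2.22], [0.06, 2.58], [-1.02, 4.17], [0.09, 2.62], [-3.14, 3.14]. Speed limits (rad/s): [2.57, 2.57, 3.14, 3.14, 3.14, 3.14].

INTERFACE

Orientations are given as a rotation vector (axis times angle).
In Python, from station import ctrl gives the robot as it stands. The module is installed in compiled form; this text tells all that it offers.
- The arm moves only by the tool servo_tool, never from a script. Its argument "increments" is a list that holds one entry, the list of rows, each a list of 5 numbers: the finger opening in cm, from 0 to 8.54, then the shift along the tool's x, y, z in cm, then the turn about the tool's z in degrees. A call has 1 to 5 rows; each row is the pose to reach, as a shift and turn from the pose commanded when the call began, along the tool's axes at that moment; what a row does not reach only later rows make up. A row lasts 1/10 s, in which the tool goes at most 50 mm and 8.59 degrees, less where a joint would pass 70% of its speed; a pose out of reach is approached as far as the arm can. A call with a gripper value outside its range is refused whole. The fingers move at their own pace and stop on an object; "newtons" is the grip in N (left out, the last holds). Time passes only in rows, so rows that repeat a pose let the fingers close. It gives the time, the measured TCP pose, the force, the opening and the grip force at its end, in the units of the state.
- ctrl.get_obs(): the state, without advancing time (a new reading comes with each control period).
- ctrl.get_image(name): name is "scene" or "top" or "wrist"; returns a dict with "img" (400x640x3 uint8, red, green, blue), "fx", "fy", "cx", "cy" (pixels), "rvec" (rotation vector, rad) and "tvec" (3), from world to camera coordinates, as OpenCV has them; the wrist camera has in their place "mount" (4x4, takes a point from camera to tool coordinates, whose origin is the TCP and whose axes are the flange's). Camera axes: x right, y down, z forward; pixel columns grow to the right and rows downward; lengths in m; the calibration is good to about 2 mm. A picture is of the moment at which its call begins: read the wrist's pose just before it. There is no depth.
- ctrl.finish_job(): hands the job in; it is judged then, once.
The state is a dict: "t": time; "q": joint angles; "dq": joint speeds; "effort": joint torques, N m; "tool_pos": TCP position; "tool_rot": TCP orientation; "contact_force": force on the tool from outside, world axes, zero at the start; "wrist_torque": the same for the moment, N m; "opening": finger opening in m; "grip_force": force on a finger pad.
Only numpy, scipy, OpenCV 4.12 (cv2) and the standard library are available. Lean on these libraries where they do the work, as an engineer would, in place of code of your own. Each camera call takes 0.05 s, during which the arm holds its last target. There are 200 camera calls.

TASK

On the microscope bench stand two closed steel canisters with their wire bails folded down. Raise the bail of the wide low one fully upright while the canister stays standing on the bench, then lift the canister by its bail and lower it upright onto the middle of the round rubber pad on the raised plate before letting go. Leave the tall slim canister where it stands.

Things in the scene. Friction and masses are not known exactly. Their poses are not given: they have to be found in the camera images.
- canister_mid (a point): Middle of the wide low closed steel canister to be carried (diameter 92 mm, height 50 mm, 0.5 to 0.9 kg), on its axis and 25 mm above its underside. z points up the canister; the folded-down bail sticks out along its -x; y runs along the bail's pivots, which lie 13 mm above this point (38 mm above the underside). A flat lid closes it.
- canister_grip (a point): Centre of the black plastic sleeve on the crossbar of that canister's bail: the place to grip. The sleeve is a cylinder 14 mm thick and 40 mm long, parallel to the canister's y axis, and turns freely on the wire (so ignore this point's own rotation about y). Its centre is 105 mm from the pivot axis; folded down, about 50 mm of free space lie between it and the canister's wall. The wire is 4 mm thick, the bail 102 mm wide at the canister.
- canister_bail (a joint): Angle of that bail about its pivots, rad: 0 is level, sticking out along the canister's -x; it grows as the bail is raised; 1.57 is upright over the canister. Stops at -0.12 and 1.75. The pivots are slightly stiff (about 0.5 N at the sleeve raises it), so the bail stays where it is left; an upward pull of over 1 N on the folded bail that does not follow its arc tips the canister.
- pad (a point): Centre of the top face of the round black rubber pad, diameter 124 mm, 4 mm thick, in the middle of a fixed aluminium plate 170 mm square on four short posts. The plate's top is 60 mm, the pad's top 64 mm above the bench.
- slim: The other steel canister, tall and slim (diameter 62 mm, height 90 mm), with a similar bail folded down, level, along its -x, its sleeve 75 mm from its axis and 74 mm above the bench; origin at the centre of its underside. To be left alone.
Mind the look-alikes: they are no part of the job. What is shaped like the part that bears canister_mid but pink or yellow is not meant.

How it is judged:
By the outcome, as a careful person would: the job done as asked, in the order asked, and still so for the second after the job is handed in, with the robot touching nothing.
It also fails if it takes over 48 s, if anything falls off the work surface, if the arm or the gripper's body presses on something with over 40 N, if the wrist force passes 120 N, or if a joint passes its speed limit or range.

## Working session

There is one attempt and no reset: what is moved stays moved. The work goes in short steps, Python scripts to look and compute and a tool call to move; the robot and the scene stay as the last step left them, time stands still between calls to the robot, and variables do not carry over. Pictures are saved under pics/ and viewed, at most 10 in all, crops included, and the job is handed in when it is done.

Besides the shell and the picture viewer there is one more tool, called after "Emit:" by a JSON object that holds its "op" and its "data", one argument or row to a line. servo_tool: Moves the arm, as the interface text tells. Its arguments: {"type":"object","properties":{"increments":{"type":"array"},"newtons":{"type":"number"}},"required":["increments"]}

```bash
mkdir -p pics
cat > h.py <<'E'
import numpy as np, cv2
from station import ctrl
R=lambda v: cv2.Rodrigues(np.array(v,float))[0]
def cam(name):
    o=ctrl.get_obs(); d=ctrl.get_image(name)
    K=np.array([[d['fx'],0,d['cx']],[0,d['fy'],d['cy']],[0,0,1]])
    if 'mount' in d:
        T=np.eye(4);T[:3,:3]=R(o['tool_rot']);T[:3,3]=o['tool_pos'];T=T@np.array(d['mount']); Rw=T[:3,:3];C=T[:3,3]
    else:
        Rw=R(d['rvec']).T; C=-Rw@np.array(d['tvec']).ravel()
    return d['img'],K,Rw,C
def ray(c,u,v):
    r=c[2]@np.linalg.inv(c[1])@[u,v,1]; return c[3],r
def onz(c,u,v,z):
    C,r=ray(c,u,v); return C+r*(z-C[2])/r[2]
def proj(c,p):
    q=c[1]@c[2].T@(np.array(p)-c[3]); return q[:2]/q[2]
def save(im,n): cv2.imwrite('pics/'+n,im[:,:,::-1])
def totool(p):  # world point -> tool cm
    o=ctrl.get_obs(); return R(o['tool_rot']).T@(np.array(p)-o['tool_pos'])*100
E
python3 - <<'E'
from h import *
a=cam('top');b=cam('scene')
save(a[0],'top.png');save(b[0],'scene.png')
print(a[3],b[3]); o=ctrl.get_obs(); print(o); print(R(o['tool_rot']))
E
```

```text
[0.3324548  0.08085762 1.43532659] [ 1.2248459  -0.67381269  1.29913414]
{'t': 0.1, 'q': array([ 1.14799879e+00,  5.33155193e-02,  1.61415675e+00,  1.28660305e-05,
        1.47597828e+00, -1.19005290e-01]), 'dq': array([-0.00213016, -0.00042283, -0.00446731, -0.00177512,  0.00023841,
       -0.00162368]), 'effort': array([ 5.41888130e-04, -3.94904888e+01, -3.71361065e+01, -7.66657718e-05,
        3.96969772e-03,  1.25004613e-05]), 'tool_pos': array([0.18674687, 0.59590116, 0.24917058]), 'tool_rot': array([-4.75287473e-01, -3.10491501e+00,  2.80609617e-03]), 'contact_force': array([ 0.49005205, -0.04277452, -0.16567598]), 'wrist_torque': array([-0.00152172,  0.01139126, -0.03516633]), 'grip_force': 0.0, 'opening': 0.08539046986745917}
[[-9.54208479e-01  2.99141405e-01 -7.73997098e-04]
 [ 2.99142315e-01  9.54207012e-01 -1.68903701e-03]
 [ 2.33292556e-04 -1.84322872e-03 -9.99998274e-01]]
```

View pics/top.png

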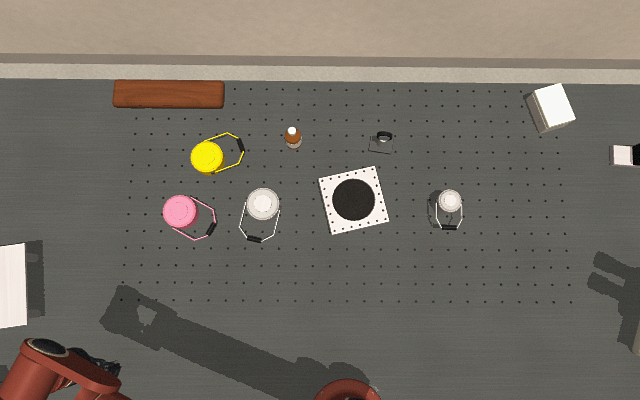

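View pics/scene.png

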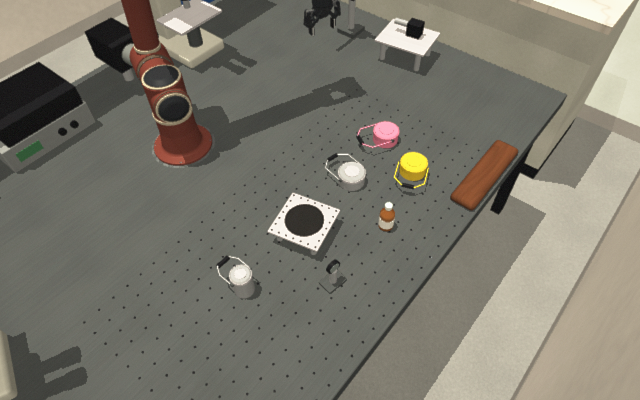

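Top view: the target canister is at about (263,204) with its sleeve at (254,239), the pad at (354,199) and the slim canister at (449,200). The scene view shows the target at (351,176), its sleeve at (332,158) and the pad at (304,220).

```bash
cat > m.py <<'E'
from h import *
def blob(im,box,lo,hi,sat=60):
    x0,y0,x1,y1=box; h=cv2.cvtColor(im,cv2.COLOR_RGB2HSV)[y0:y1,x0:x1]
    m=((h[...,2]>=lo)&(h[...,2]<=hi)&(h[...,1]<sat)).astype(np.uint8)
    n,l,s,c=cv2.connectedComponentsWithStats(m); i=1+np.argmax(s[1:,4])
    cnt=max(cv2.findContours((l==i).astype(np.uint8),0,1)[0],key=cv2.contourArea)+np.array([x0,y0])
    return c[i]+[x0,y0],s[i,4],cv2.minAreaRect(cnt),cv2.minEnclosingCircle(cnt)
E
python3 - <<'E'
from m import *
a=cam('top');b=cam('scene')
for n,box,lo,hi,z,S in [('can',(240,183,285,226),150,255,.05,60),('sleeve',(243,230,266,246),0,35,.038,256),('pad',(325,172,382,228),0,60,.064,256),('slim',(434,185,466,215),150,255,.09,60)]:
    r=blob(a[0],box,lo,hi,S); p=onz(a,*r[0],z); print(n,r,p, 'circ',onz(a,*r[3][0],z),'scene',proj(b,p))
for n,box,lo,hi,z,S in [('sleeve',(322,150,342,166),0,35,.038,256),('pad',(278,198,330,242),0,60,.064,256)]:
    r=blob(b[0],box,lo,hi,S); print(n,r,onz(b,*r[0],z))
im=cv2.resize(a[0][170:250,215:295],None,fx=6,fy=6,interpolation=2)
im2=cv2.resize(b[0][140:200,315:375],(480,480),interpolation=2)[:, :320]
save(np.hstack([im,im2]),'c.png')
E
```

```text
can (array([262.41846523, 203.42446043]), np.int32(834), ((262.5, 203.5), (31.0, 31.0), 90.0), ((262.5, 203.5), 16.507673263549805)) [0.59274656 0.24426583 0.05      ] circ [0.59252634 0.2440239  0.05      ] scene [350.56765784 171.13113756]
sleeve (array([254. , 237.5]), np.int32(18), ((254.00003051757812, 237.5), (12.365036964416504, 1.1931174993515015), 12.528807640075684), ((254.0, 237.5), 6.18475866317749)) [0.4950707  0.26691273 0.038     ] circ [0.4950707  0.26691273 0.038     ] scene [332.05986618 156.68752131]
pad (array([352.98880597, 199.45223881]), np.int32(1340), ((353.0961608886719, 199.48077392578125), (40.59604263305664, 41.18438720703125), 78.69007110595703), ((352.8745422363281, 199.7100830078125), 20.919923782348633)) [ 0.60384153 -0.01675527  0.064     ] circ [ 0.60308425 -0.01642309  0.064     ] scene [303.15271211 218.92767928]
slim (array([449.93586698, 200.58194774]), np.int32(421), ((450.0, 201.5), (25.0, 22.0), 90.0), ((451.7195129394531, 202.71951293945312), 14.607523918151855)) [ 0.59770642 -0.28860557  0.09      ] circ [ 0.59160591 -0.29338653  0.09      ] scene [238.73942157 273.32013074]
sleeve (array([332.66666667, 157.16666667]), np.int32(12), ((332.376953125, 157.28463745117188), (1.3643819093704224, 8.558396339416504), 60.2551155090332), ((332.5, 157.5), 4.301262855529785)) [0.49816483 0.26642708 0.038     ]
pad (array([303.9345172 , 219.75804661]), np.int32(901), ((304.0, 220.0), (30.0, 36.0), 90.0), ((304.0, 219.5), 18.554075241088867)) [ 0.60781031 -0.01767386  0.064     ]
```

View pics/c.png

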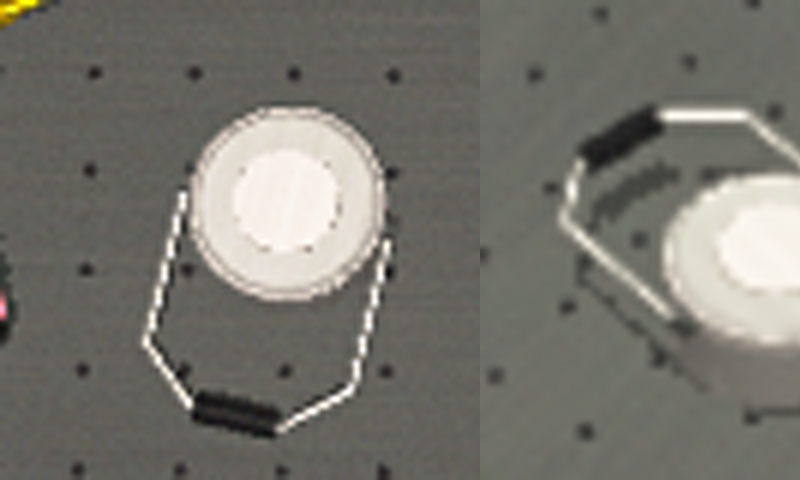

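The target's lid is at (263,203) in the top view, the sleeve centre is at about (254,238.5), and the bail is about 12.5° off −x. I'll move over it now.

Emit:
{"op": "servo_tool", "data": {
  "increments": [
    [[6,-3.9,-2.2,0.9,8.4],[6,-7.8,-4.5,1.8,16.8],[6,-11.7,-6.7,2.7,25.2],[6,-15.6,-8.9,3.6,33.6],[6,-19.5,-11.2,4.5,42]]
  ]
}}

```text
t: 0.7
tool_pos: [0.3403, 0.4297, 0.2049]
tool_rot: [1.564, 2.724, 0.0]
contact_force: [0.3, -0.1, 0.2]
opening: 0.0602
grip_force: 0.0
```

Run:
```python
from h import *
print(totool([.4925,.266,.16])); r=R(ctrl.get_obs()['tool_rot']); print(r[:,1], np.degrees(np.arctan2(r[1,1],r[0,1])))
```

```text
[-21.80992844   4.88734169   4.48702063]
[8.63658611e-01 5.04077163e-01 1.35176544e-04] 30.270111833884354
```

Emit:
{"op": "servo_tool", "data": {
  "increments": [
    [[6,-4.3,1.0,0.9,8.5],[6,-8.7,2.0,1.8,17.0],[6,-13.0,3.0,2.7,25.5],[6,-17.4,3.9,3.6,34],[6,-21.6,4.9,4.5,42.5]]
  ]
}}

```text
t: 1.2
tool_pos: [0.4926, 0.2685, 0.1599]
tool_rot: [2.446, 1.971, 0.0]
contact_force: [1.0, 0.9, 0.1]
opening: 0.0598
grip_force: 0.0
```

Emit:
{"op": "servo_tool", "data": {
  "increments": [
    [[6,0,0,0,0.5],[6,0,0,0,0.5],[6,0,0,0,0.5]]
  ]
}}

```text
t: 1.5
tool_pos: [0.4911, 0.2709, 0.1604]
tool_rot: [-2.446, -1.97, -0.0]
contact_force: [-0.5, -0.4, 1.3]
opening: 0.06
grip_force: 0.0
```

Run:
```python
from h import *
print(totool([.4925,.266,.16])); r=R(ctrl.get_obs()['tool_rot']); print(r[:,1], np.degrees(np.arctan2(r[1,1],r[0,1])))
c=cam('wrist'); save(c[0],'w1.png'); print(c[3],proj(c,[.4925,.266,.038]),proj(c,[.593,.244,.05]))
```

```text
[-0.44487859  0.24176836  0.04221771]
[ 9.77023248e-01 -2.13132595e-01 -2.65356369e-04] -12.30599419421714
[0.50573092 0.33631528 0.28502724] [323.171843   202.75050555] [472.92433013 207.56020142]
```

View pics/w1.png

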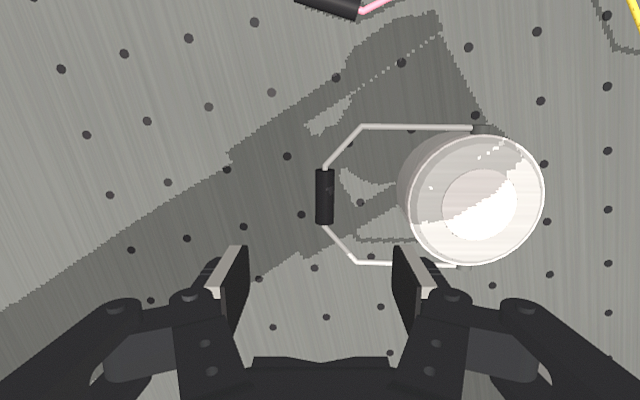

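The sleeve is at (325,197), vertical in the wrist image as wanted, and the canister lid is at about (476,200).

Run:
```python
from m import *
c=cam('wrist')
r=blob(c[0],(308,160,342,232),0,60,256); print(r[0],r[2])
p=onz(c,*r[0],.038); print(p,totool(p))
g=cv2.cvtColor(c[0],cv2.COLOR_RGB2HSV)
k=cv2.HoughCircles(cv2.GaussianBlur(cv2.cvtColor(c[0],cv2.COLOR_RGB2GRAY),(5,5),1),cv2.HOUGH_GRADIENT,1,200,param1=120,param2=20,minRadius=55,maxRadius=75)
print(k)
for q in k[0][:2]:
  e=onz(c,q[0],q[1],.05); d=e-p; print(e,np.linalg.norm(d[:2]),np.degrees(np.arctan2(d[1],d[0])))
```

```text
[324.45696721 196.78893443] ((325.0, 196.5), (55.0, 18.0), 90.0)
[0.4942748 0.2704082 0.038    ] [-0.02070371  0.33845833 12.26702754]
[[[481.5 209.5  74.4]]]
[0.59864682 0.24161639 0.05      ] 0.10827042595511162 -15.421922782579706
```

Emit:
{"op": "servo_tool", "data": {
  "increments": [
    [[4,0,0.3,1.5,0],[4,0,0.3,4.5,0],[4,0,0.3,7.5,0],[4,0,0.3,10,0],[4,0,0.3,11.5,0]]
  ],
  "newtons": 20
}}

```text
t: 2.1
tool_pos: [0.4924, 0.2694, 0.0419]
tool_rot: [-2.446, -1.969, 0.006]
contact_force: [-0.2, 0.4, 0.2]
opening: 0.04
grip_force: 0.0
```

Emit:
{"op": "servo_tool", "data": {
  "increments": [
    [[3.5,0,0,0.7,0],[3.5,0,0,0.7,0],[3,0,0,0.7,0]]
  ]
}}

```text
t: 2.4
tool_pos: [0.4954, 0.27, 0.0394]
tool_rot: [2.448, 1.968, 0.003]
contact_force: [0.3, -0.2, 0.7]
opening: 0.0298
grip_force: 0.0
```

Run:
```python
from m import *
o=ctrl.get_obs(); print(o['tool_pos'],o['contact_force'],o['opening'],totool([.4943,.2704,.038]))
c=cam('wrist'); save(c[0],'w2.png')
```

```text
[0.49538956 0.26997822 0.03939642] [ 0.28532039 -0.17612462  0.74130618] 0.029828400284577658 [ 0.01767187 -0.11569877  0.13947025]
```

View pics/w2.png

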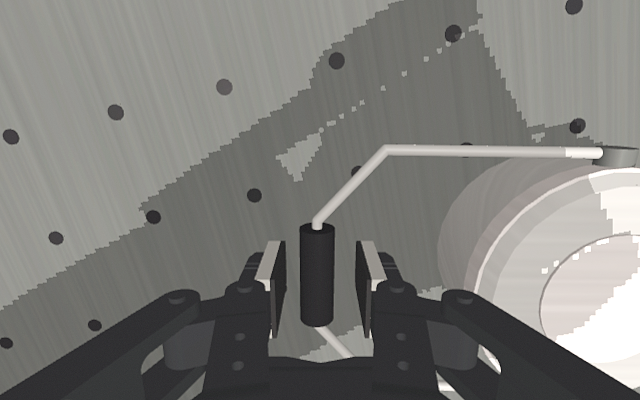

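The sleeve (317,275) stands between the open pads (about 280 and 362), so I'll close on it.

Emit:
{"op": "servo_tool", "data": {
  "increments": [
    [[2,0,-0.1,0.1,0],[1.0,0,-0.1,0.1,0],[1.0,0,-0.1,0.1,0],[1.0,0,-0.1,0.1,0],[1.0,0,-0.1,0.1,0]]
  ],
  "newtons": 25
}}

```text
t: 2.95
tool_pos: [0.4941, 0.2699, 0.0377]
tool_rot: [2.448, 1.968, 0.002]
contact_force: [1.4, 0.7, 1.6]
opening: 0.0131
grip_force: 24.8
```

Emit:
{"op": "servo_tool", "data": {
  "increments": [
    [[1.0,0,0,0,0],[1.0,0,0,0,0]]
  ]
}}

```text
t: 3.15
tool_pos: [0.4941, 0.2698, 0.0376]
tool_rot: [2.448, 1.968, 0.001]
contact_force: [1.8, 0.3, 0.6]
opening: 0.013
grip_force: 24.8
```

Run:
```python
from m import *
o=ctrl.get_obs(); print(o['tool_pos'],R(o['tool_rot']))
for i in range(1,21):
  a=np.radians(4.5*i); print(i, round(10.5*(1-np.cos(a)),2), round(-10.5*np.sin(a),2))
```

```text
[0.49405537 0.26976835 0.03757587] [[ 2.14839174e-01  9.76648873e-01  1.05282930e-03]
 [ 9.76649370e-01 -2.14839443e-01  1.48439330e-04]
 [ 3.71162364e-04  9.96354486e-04 -9.99999435e-01]]
1 0.03 -0.82
2 0.13 -1.64
3 0.29 -2.45
4 0.51 -3.24
5 0.8 -4.02
6 1.14 -4.77
7 1.55 -5.49
8 2.01 -6.17
9 2.52 -6.82
10 3.08 -7.42
11 3.68 -7.98
12 4.33 -8.49
13 5.01 -8.95
14 5.73 -9.36
15 6.48 -9.7
16 7.26 -9.99
17 8.05 -10.21
18 8.86 -10.37
19 9.68 -10.47
20 10.5 -10.5
```

Emit:
{"op": "servo_tool", "data": {
  "increments": [
    [[1.0,0,0.01,-0.55,0],[1.0,0,0.06,-1.1,0],[1.0,0,0.13,-1.64,0],[1.0,0,0.23,-2.18,0],[1.0,0,0.36,-2.72,0]]
  ]
}}

```text
t: 3.65
tool_pos: [0.4964, 0.2689, 0.0646]
tool_rot: [-2.448, -1.968, 0.002]
contact_force: [-2.8, -0.5, -0.5]
opening: 0.0129
grip_force: 24.8
```

Run:
```python
from m import *
a=np.radians(np.arange(0,91,3)); P=np.c_[10.5*(1-np.cos(a)),-10.5*np.sin(a)]
for k in range(5,30,5): print((P[k+1:k+6]-P[k]).round(2).tolist())
o=ctrl.get_obs(); print(o['tool_pos'],o['contact_force'],o['wrist_torque'])
```

```text
[[0.16, -0.53], [0.34, -1.05], [0.55, -1.55], [0.79, -2.05], [1.05, -2.53]]
[[0.29, -0.47], [0.6, -0.92], [0.93, -1.36], [1.29, -1.78], [1.67, -2.17]]
[[0.4, -0.38], [0.82, -0.74], [1.25, -1.07], [1.71, -1.38], [2.17, -1.67]]
[[0.48, -0.26], [0.98, -0.5], [1.49, -0.71], [2.01, -0.89], [2.53, -1.05]]
[[0.53, -0.13], [1.08, -0.23], [1.62, -0.3], [2.17, -0.34], [2.72, -0.36]]
[0.49638776 0.2689183  0.06460784] [-2.78870936 -0.48851858 -0.51163419] [ 0.1118657   0.43569346 -0.01563278]
```

Emit:
{"op": "servo_tool", "data": {
  "increments": [
    [[1.0,0,0.13,-0.53,0],[1.0,0,0.31,-1.05,0],[1.0,0,0.52,-1.55,0],[1.0,0,0.76,-2.05,0],[1.0,0,1.02,-2.53,0]]
  ]
}}

```text
t: 4.15
tool_pos: [0.5073, 0.2667, 0.0904]
tool_rot: [-2.448, -1.968, -0.0]
contact_force: [-3.0, 0.2, 1.3]
opening: 0.0129
grip_force: 24.9
```

Emit:
{"op": "servo_tool", "data": {
  "increments": [
    [[1.0,0,0.29,-0.47,0],[1.0,0,0.6,-0.92,0],[1.0,0,0.93,-1.36,0],[1.0,0,1.29,-1.78,0],[1.0,0,1.67,-2.17,0]]
  ]
}}

```text
t: 4.65
tool_pos: [0.5237, 0.2632, 0.1121]
tool_rot: [-2.448, -1.968, -0.0]
contact_force: [-4.7, -0.1, 2.0]
opening: 0.0127
grip_force: 25.0
```

Run:
```python
from m import *
o=ctrl.get_obs(); print(o['tool_pos'],o['contact_force'],o['wrist_torque'])
c=cam('scene'); save(cv2.resize(c[0][100:230,280:440],(800,600),interpolation=2)[:,:],'s2.png')
```

```text
[0.5237477  0.26319986 0.11212251] [-4.70201083 -0.06163838  2.02422641] [0.13718882 0.66310685 0.01952138]
```

View pics/s2.png

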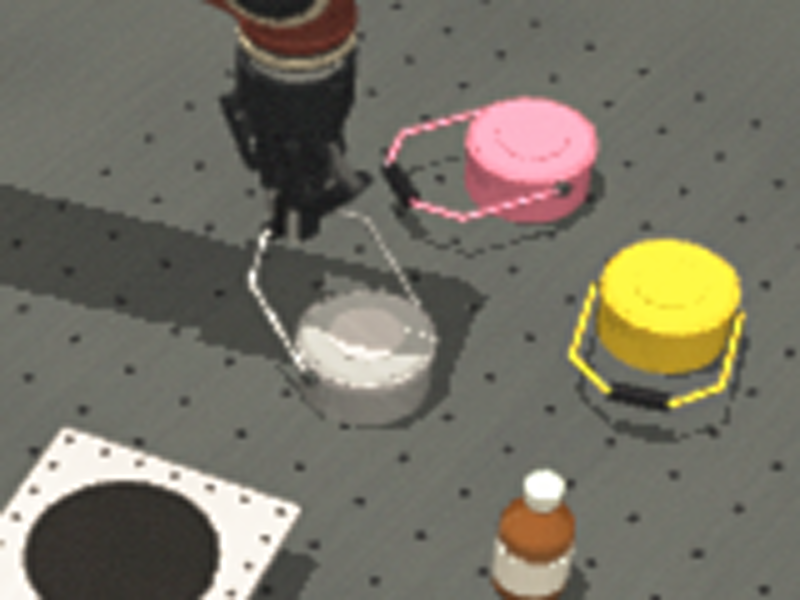

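The scene view shows the bail at about 45° and the canister flat on the bench. I'll continue along the arc.

Emit:
{"op": "servo_tool", "data": {
  "increments": [
    [[1.0,0,0.37,-0.38,0],[1.0,0,0.79,-0.74,0],[1.0,0,1.22,-1.07,0],[1.0,0,1.68,-1.38,0],[1.0,0,2.14,-1.67,0]]
  ]
}}

```text
t: 5.2
tool_pos: [0.5445, 0.2589, 0.1297]
tool_rot: [-2.448, -1.968, 0.0]
contact_force: [-8.5, 1.8, 9.8]
opening: 0.0129
grip_force: 25.7
```

Emit:
{"op": "servo_tool", "data": {
  "increments": [
    [[1.0,0,0.48,-0.26,0],[1.0,0,0.98,-0.5,0],[1.0,0,1.49,-0.71,0],[1.0,0,2.01,-0.89,0],[1.0,0,2.53,-1.05,0]]
  ]
}}

```text
t: 5.7
tool_pos: [0.5714, 0.2532, 0.1441]
tool_rot: [2.446, 1.967, 0.006]
contact_force: [-9.0, -2.8, 20.1]
opening: 0.0128
grip_force: 26.6
```

Run:
```python
from m import *
o=ctrl.get_obs(); print(o['tool_pos'],o['contact_force'],o['wrist_torque'])
a=cam('top');w=cam('wrist'); 
A=cv2.resize(a[0][170:250,225:305],(400,400),interpolation=2);B=cv2.resize(w[0],(400,250))
save(np.vstack([A,B])[:600],'t2.png') if 0 else save(np.hstack([A,cv2.copyMakeBorder(B,0,150,0,0,0)]),'t2.png')
```

```text
[0.57136422 0.25317677 0.14414823] [-8.97784481 -2.76436558 20.140351  ] [-0.50555787  1.35025698  0.01687238]
```

View pics/t2.png

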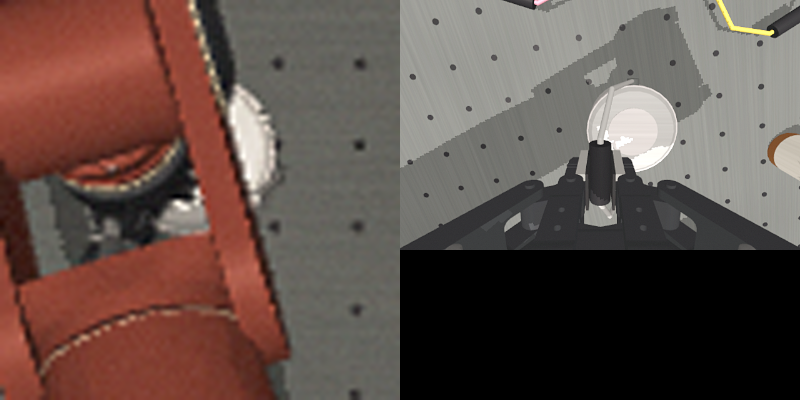

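The wrist half shows the sleeve at about (600,170) and the lid at (632,127) in the scaled picture. The tool is pushing down by about 20 N, so I'll locate the lid before going on.

Run:
```python
from m import *
w=cam('wrist'); o=ctrl.get_obs()
k=cv2.HoughCircles(cv2.GaussianBlur(cv2.cvtColor(w[0],cv2.COLOR_RGB2GRAY),(5,5),1),cv2.HOUGH_GRADIENT,1,200,param1=120,param2=15,minRadius=60,maxRadius=85); print(k)
for q in ([372,202],k[0][0][:2] if k is not None else [372,202]):
  e=onz(w,*q,.05); print(e,R(o['tool_rot']).T@(e-o['tool_pos'])*100)
  print('diam',np.linalg.norm(onz(w,q[0]-70,q[1],.05)-onz(w,q[0]+70,q[1],.05)))
s=cam('scene'); r=blob(s[0],(335,155,372,195),150,255); print(r[0],onz(s,*r[0],.05))
# silhouette vertical check: predicted lid centre
print(proj(s,[.593,.244,.05]),proj(s,[.603,.242,.05]))
save(cv2.resize(s[0][130:205,310:410],(800,600),interpolation=2),'s3.png')
```

```text
[[[373.5 203.5  70.1]]]
[0.60654628 0.24962744 0.05      ] [0.39950578 3.36060172 9.47157355]
diam 0.08957914018337829
[0.60730569 0.24843483 0.05      ] [0.29936935 3.46041449 9.47211293]
diam 0.08968879020370378
[353.38148984 174.18510158] [0.60845271 0.2391509  0.05      ]
[350.5803344  171.21182837] [352.59160136 172.93470037]
```

View pics/s3.png

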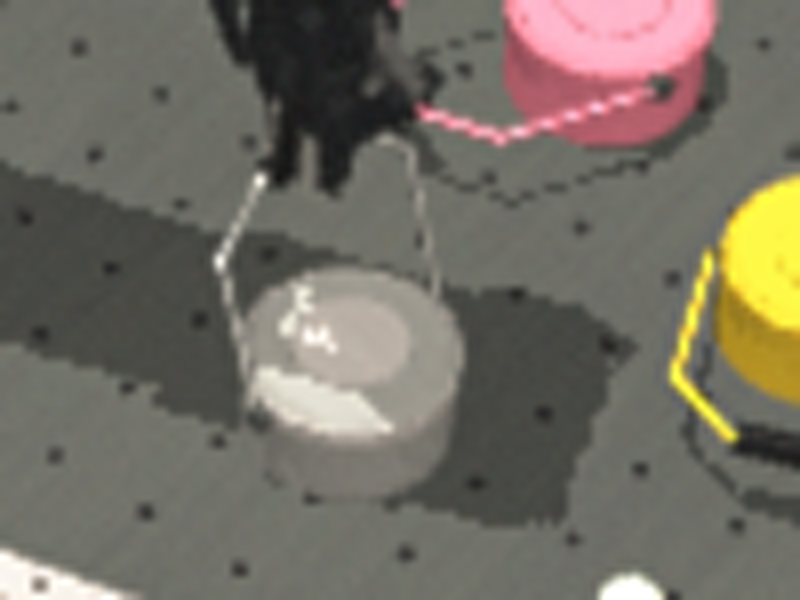

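The canister is still upright but was pushed about 1 cm. The sleeve sits roughly 7 mm below the TCP, so my arc ran too low. I'll ease off the load first.

Emit:
{"op": "servo_tool", "data": {
  "increments": [
    [[1.0,0,0,-0.2,0],[1.0,0,0,-0.4,0],[1.0,0,0,-0.4,0]]
  ]
}}

```text
t: 6.2
tool_pos: [0.5701, 0.2531, 0.144]
tool_rot: [2.448, 1.967, 0.004]
contact_force: [-2.4, -0.5, 6.1]
opening: 0.0132
grip_force: 25.4
```

Emit:
{"op": "servo_tool", "data": {
  "increments": [
    [[1.0,0,0.3,-0.2,0],[1.0,0,0.7,-0.3,0],[1.0,0,1.0,-0.38,0],[1.0,0,1.4,-0.47,0],[1.0,0,1.75,-0.53,0]]
  ]
}}

```text
t: 6.7
tool_pos: [0.587, 0.2493, 0.1488]
tool_rot: [2.448, 1.968, 0.002]
contact_force: [-0.4, 0.4, 6.2]
opening: 0.013
grip_force: 25.3
```

Emit:
{"op": "servo_tool", "data": {
  "increments": [
    [[1.0,0,0.35,-0.04,0],[1.0,0,0.7,-0.08,0],[1.0,0,1.05,-0.1,0],[1.0,0,1.4,-0.11,0],[1.0,0,1.4,-0.11,0]]
  ]
}}

```text
t: 7.2
tool_pos: [0.6016, 0.2461, 0.1504]
tool_rot: [2.447, 1.967, 0.004]
contact_force: [-1.2, -0.4, 7.2]
opening: 0.0132
grip_force: 25.3
```

Run:
```python
from m import *
w=cam('wrist'); o=ctrl.get_obs(); print(o['tool_pos'],o['contact_force'])
k=cv2.HoughCircles(cv2.GaussianBlur(cv2.cvtColor(w[0],cv2.COLOR_RGB2GRAY),(5,5),1),cv2.HOUGH_GRADIENT,1,200,param1=120,param2=15,minRadius=60,maxRadius=85); print(k)
e=onz(w,*k[0][0][:2],.05); print(e,totool(e))
s=cam('scene')
A=cv2.resize(s[0][130:205,310:360],(400,600),interpolation=2);B=cv2.resize(w[0],(400,250))
save(np.hstack([A,cv2.copyMakeBorder(B,0,350,0,0,0)]),'t3.png')
```

```text
[0.60145857 0.24611738 0.15038288] [-0.42118614 -0.87655324  5.70694543]
[[[326.5 204.5  71. ]]]
[0.6064168  0.24582428 0.05      ] [ 0.07101851  0.4562248  10.03995725]
```

View pics/t3.png

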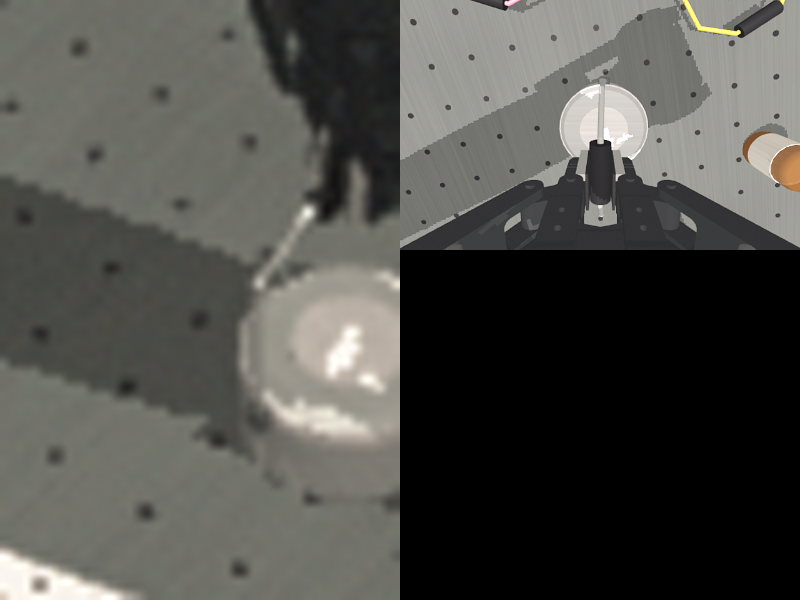

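The bail is nearly upright, with the lid centre 4.5 mm ahead of the TCP. I'll take that last bit, grip tighter and start lifting gently.

Emit:
{"op": "servo_tool", "data": {
  "increments": [
    [[1.0,0,0.2,0,0],[1.0,0,0.5,0,0],[1.0,0,0.5,0,0],[1.0,0,0.5,0,0],[1.0,0,0.5,0,0]]
  ],
  "newtons": 50
}}

```text
t: 7.8
tool_pos: [0.6064, 0.245, 0.1505]
tool_rot: [2.447, 1.967, 0.005]
contact_force: [0.4, -0.7, 6.5]
opening: 0.0124
grip_force: 48.8
```

Emit:
{"op": "servo_tool", "data": {
  "increments": [
    [[1.0,0,0,-0.2,0],[1.0,0,0,-0.4,0],[1.0,0,0,-0.7,0],[1.0,0,0,-1.0,0],[1.0,0,0,-1.5,0]]
  ]
}}

```text
t: 8.3
tool_pos: [0.6038, 0.245, 0.1627]
tool_rot: [-2.448, -1.968, 0.004]
contact_force: [-0.6, -0.2, -4.6]
opening: 0.0118
grip_force: 48.7
```

Emit:
{"op": "servo_tool", "data": {
  "increments": [
    [[1.0,0,0,-1,0],[1.0,0,0,-2.5,0],[1.0,0,0,-4,0],[1.0,0,0,-5.5,0],[1.0,0,0,-7,0]]
  ]
}}

```text
t: 8.8
tool_pos: [0.605, 0.2454, 0.2364]
tool_rot: [2.448, 1.968, 0.002]
contact_force: [-0.1, 0.8, -5.4]
opening: 0.0123
grip_force: 48.8
```

Emit:
{"op": "servo_tool", "data": {
  "increments": [
    [[1.0,0,0,-1,0],[1.0,0,0,-1.7,0],[1.0,0,0,-2,0],[1.0,0,0,-2,0],[1.0,0,0,-2,0]]
  ]
}}

```text
t: 9.3
tool_pos: [0.6043, 0.2452, 0.2531]
tool_rot: [-2.448, -1.968, 0.002]
contact_force: [0.3, 0.6, -5.2]
opening: 0.0122
grip_force: 48.8
```

Run:
```python
from m import *
s=cam('scene');w=cam('wrist'); o=ctrl.get_obs(); print(o['tool_pos'],o['contact_force'],o['wrist_torque'],o['q'])
A=cv2.resize(s[0][90:190,300:380],(400,500),interpolation=2);B=cv2.resize(w[0],(400,250))
save(np.hstack([A,cv2.copyMakeBorder(B,0,250,0,0,0)]),'t4.png')
print(totool([.605,-.017,o['tool_pos'][2]]))
```

```text
[0.60420779 0.24519774 0.2529674 ] [ 0.12388669 -0.49485051 -5.30989683] [ 0.03050997  0.02534696 -0.01080548] [2.71459906e-01 1.15098395e-01 1.54232968e+00 2.90607725e-05
 1.48598138e+00 4.87962089e-01]
[-2.55906314e+01  5.70983957e+00  1.19023890e-02]
```

View pics/t4.png

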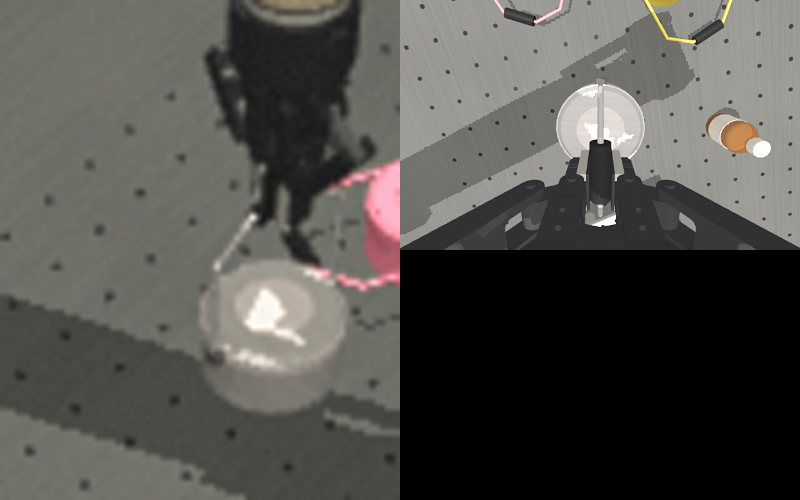

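The canister hangs level at about 5.3 N, with its underside near z = 0.10 m. Next I'll carry it to the pad.

Emit:
{"op": "servo_tool", "data": {
  "increments": [
    [[1.0,-0.5,0.1,0,0],[1.0,-1.2,0.3,0,0],[1.0,-2.3,0.5,0,0],[1.0,-3.6,0.8,0,0],[1.0,-5.0,1.1,0,0]]
  ]
}}

```text
t: 9.9
tool_pos: [0.6046, 0.1927, 0.2541]
tool_rot: [2.449, 1.968, -0.0]
contact_force: [0.4, -0.3, -5.2]
opening: 0.012
grip_force: 48.8
```

Emit:
{"op": "servo_tool", "data": {
  "increments": [
    [[1.0,-1.6,0.35,0,0],[1.0,-3.1,0.7,0,0],[1.0,-4.7,1.05,0,0],[1.0,-6.2,1.4,0,0],[1.0,-7.8,1.75,0,0]]
  ]
}}

```text
t: 10.4
tool_pos: [0.605, 0.1128, 0.2541]
tool_rot: [-2.449, -1.968, -0.0]
contact_force: [1.1, 0.2, -5.5]
opening: 0.0123
grip_force: 48.8
```

Emit:
{"op": "servo_tool", "data": {
  "increments": [
    [[1.0,-1.6,0.35,0,0],[1.0,-3.1,0.7,0,0],[1.0,-4.7,1.05,0,0],[1.0,-6.2,1.4,0,0],[1.0,-7.8,1.75,0,0]]
  ]
}}

```text
t: 10.9
tool_pos: [0.6053, 0.033, 0.2541]
tool_rot: [-2.448, -1.968, -0.0]
contact_force: [0.5, 0.2, -5.9]
opening: 0.0124
grip_force: 48.8
```

Emit:
{"op": "servo_tool", "data": {
  "increments": [
    [[1.0,-1.4,0.3,0,0],[1.0,-2.7,0.6,0,0],[1.0,-3.8,0.8,0,0],[1.0,-4.5,1.0,0,0],[1.0,-5.0,1.1,0,0]]
  ]
}}

```text
t: 11.4
tool_pos: [0.6054, -0.0176, 0.2541]
tool_rot: [-2.449, -1.968, -0.0]
contact_force: [-0.1, -0.2, -4.4]
opening: 0.0116
grip_force: 48.8
```

Emit:
{"op": "servo_tool", "data": {
  "increments": [
    [[1.0,0,0,0,0],[1.0,0,0,0,0],[1.0,0,0,0,0],[1.0,0,0,0,0],[1.0,0,0,0,0]]
  ]
}}

```text
t: 11.9
tool_pos: [0.6053, -0.0166, 0.2541]
tool_rot: [-2.448, -1.969, -0.0]
contact_force: [0.4, -0.5, -4.7]
opening: 0.012
grip_force: 48.8
```

Run:
```python
from m import *
s=cam('scene');w=cam('wrist'); o=ctrl.get_obs(); print(o['tool_pos'],o['contact_force'],o['q'])
z=o['tool_pos'][2]-.1
k=cv2.HoughCircles(cv2.GaussianBlur(cv2.cvtColor(w[0],cv2.COLOR_RGB2GRAY),(5,5),1),cv2.HOUGH_GRADIENT,1,200,param1=120,param2=15,minRadius=60,maxRadius=85); print(k)
e=onz(w,*k[0][0][:2],z); print('lid',e)
print(totool([.605,-.017,.064]),proj(s,[.605,-.017,.064]))
A=cv2.resize(s[0][150:250,260:340],(400,500),interpolation=2);B=cv2.resize(w[0],(400,250))
save(np.hstack([A,cv2.copyMakeBorder(B,0,250,0,0,0)]),'t5.png')
```

```text
[ 0.60530971 -0.01672519  0.25412563] [-0.37448558  0.67727286 -4.5221952 ] [-1.50496097e-01  4.80424107e-03  1.65539070e+00  6.59925338e-05
  1.48137286e+00  6.57064964e-02]
[[[322.5 174.5  68.7]]]
lid [0.61154774 0.00330615 0.15412563]
[-0.03476356 -0.02474343 19.01256045] [303.3855655  219.16508329]
```

View pics/t5.png

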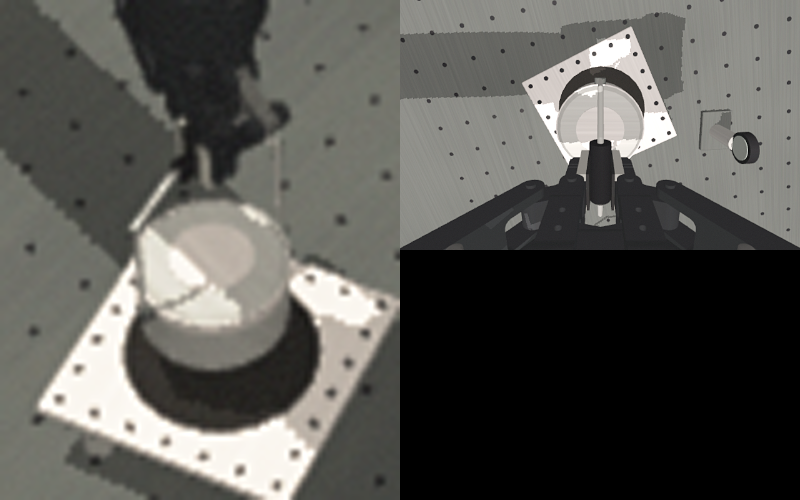

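Centred over the pad: in the scaled picture the lid is at (215,260) above the pad at (222,350). That was my 11th picture, one over the limit, so from here I'll check by numbers only. Now I'll lower it.

Emit:
{"op": "servo_tool", "data": {
  "increments": [
    [[1.0,0,0,0.6,0],[1.0,0,0,1.4,0],[1.0,0,0,2.2,0],[1.0,0,0,2.8,0],[1.0,0,0,3.2,0]]
  ]
}}

```text
t: 12.5
tool_pos: [0.6048, -0.0169, 0.2206]
tool_rot: [-2.447, -1.967, 0.002]
contact_force: [-0.6, 0.7, -5.0]
opening: 0.0122
grip_force: 48.8
```

Emit:
{"op": "servo_tool", "data": {
  "increments": [
    [[1.0,0,0,0.15,0],[1.0,0,0,0.3,0],[1.0,0,0,0.4,0],[1.0,0,0,0.5,0],[1.0,0,0,0.5,0]]
  ]
}}

```text
t: 13.0
tool_pos: [0.6054, -0.017, 0.2172]
tool_rot: [2.448, 1.968, 0.0]
contact_force: [0.3, -0.4, -5.3]
opening: 0.012
grip_force: 48.8
```

Emit:
{"op": "servo_tool", "data": {
  "increments": [
    [[1.0,0,0,0.1,0],[1.0,0,0,0.2,0],[1.0,0,0,0.25,0],[1.0,0,0,0.25,0]]
  ]
}}

```text
t: 13.4
tool_pos: [0.6053, -0.017, 0.2147]
tool_rot: [2.448, 1.968, 0.0]
contact_force: [0.0, -1.1, -5.5]
opening: 0.012
grip_force: 48.9
```

Emit:
{"op": "servo_tool", "data": {
  "increments": [
    [[1.0,0,0,0.1,0],[1.0,0,0,0.1,0],[1.0,0,0,0.1,0]]
  ]
}}

```text
t: 13.7
tool_pos: [0.6059, -0.0171, 0.2146]
tool_rot: [2.447, 1.967, 0.002]
contact_force: [-0.2, 0.2, -0.2]
opening: 0.012
grip_force: 49.4
```

The load has gone to zero, so the canister is resting on the pad. I'll release and rise.

Emit:
{"op": "servo_tool", "data": {
  "increments": [
    [[2.0,0,0,0,0],[3.0,0,0,0,0],[4.0,0,0,0,0],[4.5,0,0,0,0],[4.5,0,0,0,0]]
  ]
}}

```text
t: 14.2
tool_pos: [0.6053, -0.0169, 0.2137]
tool_rot: [2.448, 1.968, 0.0]
contact_force: [0.2, -0.7, 0.1]
opening: 0.0452
grip_force: 0.0
```

Emit:
{"op": "servo_tool", "data": {
  "increments": [
    [[4.5,0,0,-0.5,0],[4.5,0,0,-1.5,0],[4.5,0,0,-3,0],[4.5,0,0,-5,0],[4.5,0,0,-7,0]]
  ]
}}

```text
t: 14.7
tool_pos: [0.6055, -0.017, 0.2859]
tool_rot: [2.448, 1.968, 0.002]
contact_force: [-0.1, 0.8, 0.6]
opening: 0.0449
grip_force: 0.0
```

Emit:
{"op": "servo_tool", "data": {
  "increments": [
    [[4.5,0,0,-3,0],[4.5,0,0,-5,0],[4.5,0,0,-6,0],[4.5,0,0,-6,0],[4.5,0,0,-6,0]]
  ]
}}

```text
t: 15.2
tool_pos: [0.6051, -0.0169, 0.3431]
tool_rot: [-2.448, -1.968, 0.001]
contact_force: [-0.1, -0.7, -0.7]
opening: 0.0446
grip_force: 0.0
```

Run:
```python
from m import *
s=cam('scene');w=cam('wrist'); o=ctrl.get_obs(); print(o['tool_pos'],o['contact_force'],o['opening'])
g=lambda c:cv2.GaussianBlur(cv2.cvtColor(c[0],cv2.COLOR_RGB2GRAY),(5,5),1)
p=proj(w,[.605,-.017,.114]); print('expected lid px',p, 'pad',proj(w,[.605,-.017,.064]), 'sleeve',proj(w,[.605,-.017,.207]))
k=cv2.HoughCircles(g(w),cv2.HOUGH_GRADIENT,1,30,param1=120,param2=18,minRadius=40,maxRadius=100)
for q in k[0][:4]: print(q,onz(w,q[0],q[1],.114),onz(w,q[0],q[1],.064))
# dark sleeve
x,y=proj(w,[.605,-.017,.207]).astype(int); r=blob(w[0],(x-45,max(y-50,0),x+45,y+50),0,50,256); print(r[:3],onz(w,*r[0],.207))
# lid in scene
x,y=proj(s,[.605,-.017,.114]).astype(int); r=blob(s[0],(x-22,y-18,x+22,y+14),90,255); print((x,y),r,onz(s,*r[0],.114))
```

```text
[ 0.60473663 -0.01687731  0.34177024] [-0.10082414  0.17098678 -0.91054718] 0.045233260676161666
expected lid px [320.54056425 169.09917459] pad [320.58667325 160.84369414] sleeve [320.41073142 192.34479229]
[323.5 157.5  53.6] [ 0.61039194 -0.00621644  0.114     ] [ 0.60905129 -0.01397774  0.064     ]
[341.5 188.5  75. ] [ 0.621498   -0.04114129  0.114     ] [ 0.62173156 -0.05385299  0.064     ]
[295.5 133.5  90.4] [0.58873486 0.02269305 0.114     ] [0.58432444 0.0190295  0.064     ]
[312.5 284.5  78.4] [ 0.56866035 -0.14063382  0.114     ] [ 0.56140448 -0.167448    0.064     ]
(array([321.93980848, 190.625171  ]), np.int32(731), ((322.0, 194.0), (16.0, 54.0), 0.0)) [ 0.6064075  -0.01594612  0.207     ]
(np.int64(302), np.int64(209)) (array([301.50828729, 207.9373849 ]), np.int32(1086), ((301.5, 206.5), (31.0, 43.0), 90.0), ((301.5, 206.5), 26.50481605529785)) [ 0.59832158 -0.01494892  0.114     ]
```

Emit:
{"op": "servo_tool", "data": {
  "increments": [
    [[4.5,0,-4,0,0],[4.5,3,-8,0,0],[4.5,7,-11,0,0],[4.5,11,-13,0,0],[4.5,15,-14,0,0]]
  ]
}}

```text
t: 15.8
tool_pos: [0.4991, 0.161, 0.3426]
tool_rot: [-2.448, -1.968, 0.002]
contact_force: [0.8, -0.5, 0.2]
opening: 0.0447
grip_force: 0.0
```

Emit:
{"op": "servo_tool", "data": {
  "increments": [
    [[4.5,5,0,0,0],[4.5,9,0,0,0],[4.5,10,0,0,0],[4.5,10,0,0,0],[4.5,10,0,0,0]]
  ]
}}

```text
t: 16.3
tool_pos: [0.5221, 0.2565, 0.3427]
tool_rot: [-2.449, -1.968, 0.003]
contact_force: [0.1, 0.4, -0.0]
opening: 0.0451
grip_force: 0.0
```

Run:
```python
from m import *
a=cam('top');s=cam('scene'); o=ctrl.get_obs(); print(o['tool_pos'],o['t'])
print('exp lid',proj(a,[.605,-.017,.114]),proj(s,[.605,-.017,.114]),'sleeve',proj(a,[.605,-.017,.207]),proj(s,[.605,-.017,.207]))
V=a[0].max(2)
for y in range(174,228,3): print(y,' '.join('%3d'%v for v in V[y,326:384:3]))
g=cv2.cvtColor(a[0],cv2.COLOR_RGB2GRAY)[170:230,320:390]
# dark (pad+sleeve): outer convex hull -> pad; bright inside hull -> lid
m=(V[172:230,322:386]<60).astype(np.uint8); n,l,st,c=cv2.connectedComponentsWithStats(m); i=1+np.argmax(st[1:,4])
h=cv2.convexHull(max(cv2.findContours((l==i).astype(np.uint8),0,1)[0],key=cv2.contourArea)); e=cv2.fitEllipse(h); print('pad',e[0][0]+322,e[0][1]+172,e[1],onz(a,e[0][0]+322,e[0][1]+172,.064))
inner=np.zeros_like(m); cv2.fillConvexPoly(inner,h,1); inner=cv2.erode(inner,np.ones((3,3)))*(V[172:230,322:386]>90); 
hh=cv2.convexHull(cv2.findNonZero(inner.astype(np.uint8))); e=cv2.fitEllipse(hh); print('lid',e[0][0]+322,e[0][1]+172,e[1],onz(a,e[0][0]+322,e[0][1]+172,.114))
```

```text
[0.52226735 0.25594646 0.34336487] 16.4
exp lid [354.34003257 195.54969927] [302.74564285 209.4488535 ] sleeve [356.96206151 188.29767927] [301.46056978 189.93701837]
174  98  96  85 136 255 254 251  89 248 250 255 249 248 247 248 247 247  83 102 104
177 255 255 254 248 139 252 249 253 253 254 252 251 249 248 248 248  33 255 102  99
180 248 252 252 249 248 252 171  39  29 166 157  32 144 252 249 248 247 252 103 102
183 248 247 249 249 255  58  62 169 237 231 234 232 189  86 255 247 247 254  47 103
186 249 249 252 255 104 128 164 153 211  31  73 208 242 229 148 255 251 181 137 100
189 252 248 181  36 101 178 232 158  47  28  39  64  45  68 201  70 251 249 255 104
192 249 248 254  28 113 228 235 245 254 183 188 140   9 108 170 115 255 253 255  96
195 255 247 151  33 136 239 234 251 250 248 250 250 251 231 235 116 108 235 253  90
198 221 249 104  50 130 239 232 250 249 249 249 249 249 230 233 170  85 251 249 150
201 245 247  91  51  82 220 234 235 248 249 249 249 250 234 229 202  95 250 118 255
204 249 227 255  47  37 180 234 235 231 252 251 215 230 233 218  39 140 250 251 253
207 255 250 253  45  53 118 191 236 238 234 234 232 229 234 205  45 255 250 249 251
210 255 249 249 139  47  56 119 188 232 239 234 233 188 206  50  66 250 249 251  61
213 121 215 251 252  30  47  53  98 114 215 227 159  92  45  42 255 249 249 249 249
216  62 251 248 247 252  61  49  50  46  51  46  52  50  33 255 249 249 249 249 250
219  91 254 249 246 249 250 255  53  40  47  42  32 255 252 249 250 249 233 249 249
222  95 255  35 250 249 249 248 249 251 252 252 252 249 250  71 250 250 255 255 255
225  98 127 250 249 249 248 249 250 252 251 249  90 250 252 255 222 111  97 102 104
pad 352.83567237854004 199.86002731323242 (39.811729431152344, 41.38092803955078) [ 0.60264459 -0.01630917  0.064     ]
lid 352.1977367401123 202.04492950439453 (23.46107292175293, 35.240509033203125) [ 0.58662444 -0.01097055  0.114     ]
```

The top view gives the lid centre at about (354.7,197), i.e. (0.601, −0.018) m, against the pad at (0.603, −0.016) m. That is centred to about 3 mm, and the sleeve is still upright above it.

```bash
python3 -c "
from station import ctrl
print(ctrl.finish_job())"
```

```text
the job is handed in; nothing more can be done
None
```

The wide canister stands on the pad within about 3 mm of its centre. Its bail was raised to within 1–2° of upright on the bench before the lift, though that slid the canister about 1 cm. The slim one was not touched, and the job was handed in at about 16 s of the 48 s, but I viewed 11 pictures, one over the limit of 10.

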